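Lay a tall bottle down on the tilt stand for its cap leak check

TASK

Lay the tall square bottle with the white cap, which stands at the tilt stand, on its side for its cap leak check: with the fingertips, push its upper part over the stand's foot kerb onto the blue backrest, and keep pushing bottle and backrest down together, slowly and gently, until both lie flat. Do not grip, lift or carry the bottle and never let it drop; leave it lying on the flat backrest, and leave everything else where it is.

Things in the scene. Friction and masses are not known exactly. Their poses are not given: they have to be found in the camera images.
- bottle: Bottle to lay down: milky white, square, blue label, white screw cap, 0.28 to 0.5 kg. Body 67x66 mm, flat sides up to about 105 mm, sloping shoulders, cap 48 mm wide, 152 mm tall in all. Origin: centre of its underside; z to the cap; sides square to x and y. Stands upright on the bench, its x along the stand's x within 3 degrees, 1 to 3 mm short of the kerb.
- tilt_stand: Stand fixed to the bench: aluminium base plate 162x112x3 mm, black rubber kerb 12 mm high, 92 mm wide, cheeks 22 mm high at its ends, hinged blue backrest. Origin: on the bench under the middle of the kerb face that meets the bottle; z up; x = direction to tip the bottle (it stands at x < 0, the plate reaches from x = 6 to 168 mm); y along the kerb.
- hinge_mid (a point): Middle of the backrest's hinge line, which is the kerb's top edge: along the stand's y at its x = 0, 12 mm above the bench. The bottle pivots over this edge. Laid flat, the bottle's upper side is about 78 mm above the bench, its foot sticks out about 12 mm behind this line and its cap points along the stand's x.
- backrest (a joint): Backrest angle: 0 upright, pi/2 flat on the base plate (end stop); starts at 0.05 to 0.3. A stiff friction hinge (0.6 N m) holds it at any angle, even under the bottle's weight; it moves only as far as it is pushed and does not spring back. Pushing the bottle and it down, 0.1 m from the hinge, takes 2 to 8 N.
- backrest_top (a point): Middle of the free edge of the backrest's face, 140 mm from the hinge line. The face is a plane through the hinge line, 82 mm wide, from 18 to 140 mm off it, 12 mm above the bench when flat. A guiding lip 14 mm high runs along each side, 83 mm apart inside.
- yellow_cap_bottle: Bystander, loose: round clear glass bottle with a yellow cap, 69 mm diameter, 133 mm tall, standing on the bench. Origin at the centre of its underside. To be left alone.
- tape: Bystander, loose: black roll of tape with a yellow core, lying flat, 60 mm diameter, 19 mm high, standing on the bench. Origin at the centre of its underside. To be left alone.
- amber: Bystander, loose: square clear bottle with amber contents and a grey cap, 62x62x162 mm, standing on the bench. Origin at the centre of its underside. To be left alone.
- adapter_pot: Bystander, loose: white lidded plastic pot with a grey knob, 73 mm diameter, 85 mm tall, standing on the bench. Origin at the centre of its underside. To be left alone.
- beaker_small: Bystander, loose: empty clear plastic beaker, 71 mm diameter, 110 mm tall, standing on the bench. Origin at the centre of its underside. To be left alone.
Mind the look-alikes: they are no part of the job. Leave any turquoise look-alike of the bottle alone.

How it is judged:
On the way, in this order (a step that is already met when the one before it is completed fails the run):
1. the bottle leans on the backrest, tipped past its balance point (angle between bottle's own z axis and vertical between 0.6 and 1.4 rad and value of joint backrest above 0.5 rad), for 0.1 s.
2. bottle and backrest lie flat (value of joint backrest above 1.48 rad and angle between bottle's own z axis and vertical between 1.47 and 1.67 rad), for 0.2 s.
At the end, for the whole second after the job is handed in: The backrest is flat (joint above 1.48) and the bottle lies along it on its side (level within about 0.1 rad, within 0.2 rad of the stand's direction, within 18 mm of its middle line, foot end at the kerb within about 23 mm), at rest (all of step 2 and z of bottle in the frame of tilt_stand between 0.034 and 0.058 m and x of bottle in the frame of tilt_stand between -0.035 and 0.02 m and y of bottle in the frame of tilt_stand between -0.018 and 0.018 m and angle between the z axis of bottle and the x axis of tilt_stand, either way round below 0.2 rad and linear speed of bottle below 0.02 m/s and angular speed of bottle below 0.1 rad/s); the robot touches nothing.
It fails at once if the bottle turned faster than 4 rad/s: it was knocked or let drop instead of being laid down gently (angular speed of bottle above 4 rad/s).
It fails at once if the bottle was lifted off (its foot centre higher than 70 mm) (height (world z) of bottle above 0.07 m).
It fails at once if the bottle was carried or pushed away from the stand's foot (x of bottle in the frame of tilt_stand below -0.07 m or x of bottle in the frame of tilt_stand above 0.03 m or y of bottle in the frame of tilt_stand below -0.03 m or y of bottle in the frame of tilt_stand above 0.03 m).
It fails at once if the bottle was pressed with more than 40 N (contact force between the fingers and bottle above 40 N).
It fails at once if a bystander was moved by more than 15 mm (distance of any of yellow_cap_bottle, tape, amber, adapter_pot, beaker_small from where it was at the start of the episode above 0.015 m).
It also fails if it takes over 53 s, if anything falls off the work surface, if the arm or the gripper's body presses on something with over 40 N, if the wrist force passes 120 N, or if a joint passes its speed limit or range.

ROBOT

A 6-joint arm with a two-finger parallel gripper is mounted at the origin on a cart in front of the work surface, level with it; the furniture and walls round the work are solid. World frame = base frame: x ahead of the robot, y to its left, z up, the work surface at z = 0. Lengths are in m, angles in rad, forces in N, time in s.
With the tool pointing down it reaches from about 0.2 to 0.875 m from the base axis. Payload 3.4 kg.
Tool frame: the origin (TCP) lies between the finger pads; the fingertips stand 25 mm ahead of it and the grasp point (between the pads) lies 6 mm ahead of it; z points along the fingers, y is the line along which they close (so a half turn about z gives the same grasp; the last joint's range is limited). The gripper opens to 94 mm and grips with 3 to 60 N. Pads are 16 mm wide; open, the fingers measure 119 mm over their backs; the gripper's body (75 mm by 177 mm) begins 78 mm behind the grasp point.
Start: joints at [1.208, 0.276, 1.505, -0, 1.361, -0.121], TCP at [0.138, 0.558, 0.23] pointing down, gripper open.
Joint ranges: [-2.89, 2.89], [-0.75, 2.08], [0.22, 2.7], [-1.18, 4.32], [0.11, 2.71], [-2.7, 2.7]. Speed limits (rad/s): [2.57, 2.57, 3.14, 3.14, 3.14, 3.14].

INTERFACE

Orientations are given as a unit quaternion [x, y, z, w].
In Python, from cell import observe, get_image, close_job gives the robot as it stands. The module is installed in compiled form; this text tells all that it offers.
- The arm moves only by the shell command python3 -m jog 'ROWS' [OPENING] [FORCE]. ROWS is JSON, a list of rows, each a list of 6 numbers: the shift along the world's x, y, z normalised to -1 to 1, where 1 is 0.3 m, then the turn, a rotation vector about the world's x, y, z normalised to -1 to 1, where 1 is 45 degrees. In form: [[x, y, z, ax, ay, az], ...]. A call has 1 to 8 rows; each row shifts and turns the commanded pose from where the row before left it; what a row does not reach is not made up. A row lasts 1/10 s, in which the tool goes at most 50 mm and 8.59 degrees, less where a joint would pass 70% of its speed; a pose out of reach is approached as far as the arm can. A call with a number of a shift or a turn outside -1 to 1 is refused whole. A call with a gripper value outside its range is refused whole. OPENING is the opening, from -1 (shut) to 1 (fully open), set as the call begins (- or left out, the last holds). The fingers move at their own pace and stop on an object; FORCE is the grip in N (left out, the last holds). Time passes only in rows, so rows that do not move let the fingers close. It gives the time, the measured TCP pose, the force, the opening and the grip force at its end, in the units of the state.
- observe(): the state, without advancing time (a new reading comes with each control period).
- get_image(name): name is "scene" or "top" or "wrist"; returns a dict with "frame" (480x640x3 uint8, red, green, blue), "mtx" (3x3 intrinsics, pixels), "view" (4x4, takes a point from world to camera coordinates); the wrist camera has in their place "hand_eye" (4x4, takes a point from camera to tool coordinates, whose origin is the TCP and whose axes are the flange's). Camera axes: x right, y down, z forward; pixel columns grow to the right and rows downward; lengths in m; the calibration is good to about 2 mm. A picture is of the moment at which its call begins: read the wrist's pose just before it. There is no depth.
- close_job(): hands the job in; it is judged then, once.
The state is a dict: "t": time; "q": joint angles; "qd": joint speeds; "joint_torque": joint torques, N m; "eef_pos": TCP position; "eef_rot": TCP orientation; "wrist_force": force on the tool from outside, world axes, zero at the start; "wrist_torque": the same for the moment, N m; "width": finger opening in m; "gripper_force": force on a finger pad.
Only numpy, scipy, OpenCV 4.12 (cv2) and the standard library are available. Lean on these libraries where they do the work, as an engineer would, in place of code of your own. Each camera call takes 0.05 s, during which the arm holds its last target. There are 200 camera calls.

## Working session

There is one attempt and no reset: what is moved stays moved. The work goes in short steps, Python scripts to look and compute and a shell command to move; the robot and the scene stay as the last step left them, time stands still between calls to the robot, and variables do not carry over. Pictures are saved under pics/ and viewed, at most 10 in all, crops included, and the job is handed in when it is done.

```bash
mkdir -p pics
cat > h.py <<'E'
import numpy as np,cv2,pickle
from cell import observe,get_image
def snap(n,f):
    s=observe(); d=get_image(n); cv2.imwrite(f'pics/{f}.png',d['frame'][:,:,::-1]); pickle.dump((s,d),open(f'{f}.pkl','wb')); return s,d
def ray(d,uv):
    V=np.array(d['view']);K=np.array(d['mtx']);r=V[:3,:3].T@np.linalg.solve(K,[uv[0],uv[1],1.]);return -V[:3,:3].T@V[:3,3],r
def onz(d,uv,z):
    c,r=ray(d,uv);return c+r*(z-c[2])/r[2]
def proj(d,p):
    V=np.array(d['view']);K=np.array(d['mtx']);q=K@(V[:3,:3]@np.array(p)+V[:3,3]);return q[:2]/q[2]
E
python3 - <<'E'
from h import *
for n in('scene','top'):
    s,d=snap(n,n+'1'); print(n,ray(d,(320,240)))
print(s)
E
```

```text
scene (array([-0.04392137, -0.88809238,  1.1563711 ]), array([ 0.37933423,  0.58487777, -0.71696774]))
top (array([ 0.17844195, -0.04902277,  1.56826985]), array([ 0.23366944, -0.00447277, -0.97231913]))
{'t': 0.05, 'q': array([ 1.20797166e+00,  2.76580841e-01,  1.50604981e+00, -1.53262929e-05,
        1.36067622e+00, -1.20993823e-01]), 'qd': array([-0.00022291, -0.00154434, -0.00157667, -0.00074281,  0.00096786,
       -0.00024983]), 'joint_torque': array([ 1.17413645e-03, -4.05824733e+01, -2.38047391e+01,  7.03671528e-02,
        2.96940585e-02, -3.53660857e-05]), 'eef_pos': array([0.13753646, 0.55781326, 0.22964596]), 'eef_rot': array([ 1.20619359e-01,  9.92698462e-01, -8.33946972e-04, -1.98051147e-04]), 'wrist_force': array([ 0.16894404, -0.32369869,  0.31626727]), 'wrist_torque': array([-0.00799511, -0.00858674, -0.02456018]), 'gripper_force': 0.0, 'width': 0.0942887127794336}
```

View pics/scene1.png

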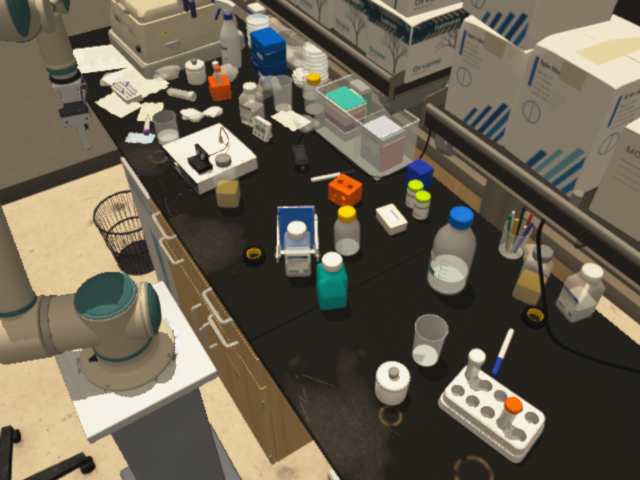

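View pics/top1.png

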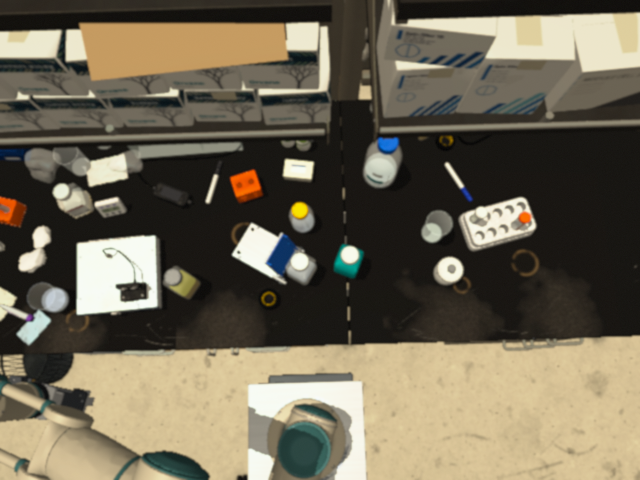

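The candidates are the milky bottle with a white cap at scene (297,245) / top (300,263), the turquoise look-alike at scene (331,280) / top (349,260), and the white-capped milky bottle at scene (250,100). The first fits: it is milky with a white cap and stands at the blue backrest. I'll confirm that in a crop.

Run:
```python
import cv2
a=cv2.imread('pics/scene1.png')[190:310,235:375];b=cv2.imread('pics/top1.png')[200:320,215:375]
a=cv2.resize(a,None,fx=2.8,fy=2.8*1,interpolation=3);b=cv2.resize(b,None,fx=2.5,fy=2.8,interpolation=3)
cv2.imwrite('pics/crop1.png',cv2.hconcat([a,b]));print(a.shape,b.shape)
```

```text
(336, 392, 3) (336, 400, 3)
```

View pics/crop1.png

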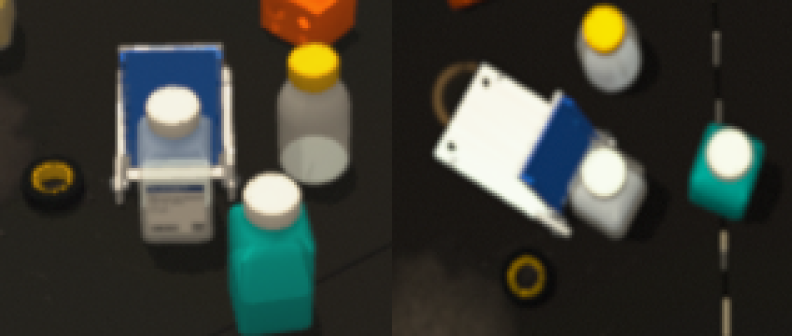

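The crop confirms it: the milky bottle with the blue label and white cap (top crop 604,172) stands at the blue backrest, and the turquoise one is a look-alike. Next I work out positions.

Run:
```python
from h import *
s,d=pickle.load(open('top1.pkl','rb')); s2,ds=pickle.load(open('scene1.pkl','rb'))
P=lambda x,y:(215+(x-392)/2.5,200+y/2.8)
S=lambda x,y:(235+x/2.8,190+y/2.8)
A=onz(d,P(484,64),.003);B=onz(d,P(436,156),.003);m=(A+B)/2;w=B-A
print('far',A,B,np.linalg.norm(w))
for n,p,z in(('cheek',(568,235),.01),('cap',(604,172),.152),('teal',(729,154),.152),('yellow',(604,30),.133),('tape',(526,277),.019)):print(n,onz(d,P(*p),z))
for n,p,z in(('cap',(173,104),.152),('teal',(272,188),.152),('yellow',(314,60),.133),('tape',(52,175),.019),('brtopL',(120,47),.14),('brtopR',(222,47),.14)):print('s',n,onz(ds,S(*p),z))
n=np.array([w[1],-w[0],0]);n/=np.linalg.norm(n)
for sg in(1,-1):print(sg*n,m+sg*n*.168,np.degrees(np.arctan2(-sg*n[1],-sg*n[0])))
```

```text
far [0.61340682 0.14505952 0.003     ] [0.51521915 0.20159933 0.003     ] 0.1133029899308374
cheek [0.4257895  0.04754857 0.01      ]
cap [ 4.62173207e-01 -3.19054103e-04  1.52000000e-01]
teal [ 0.47543423 -0.13328492  0.152     ]
yellow [ 0.60765159 -0.00278838  0.133     ]
tape [0.38268711 0.09555927 0.019     ]
s cap [ 0.4638894  -0.00135385  0.152     ]
s teal [ 0.48088074 -0.13053278  0.152     ]
s yellow [ 0.61072503 -0.00585797  0.133     ]
s tape [0.38551016 0.09685219 0.019     ]
s brtopL [0.46808563 0.09873846 0.14      ]
s brtopR [0.54595613 0.04803626 0.14      ]
[0.49901426 0.86659377 0.        ] [0.64814738 0.31891718 0.003     ] -119.93480560088007
[-0.49901426 -0.86659377 -0.        ] [0.48047859 0.02774167 0.003     ] 60.065194399119925
```

```bash
R='';python3 -m jog '[[0.0595,-0.131,0,0,0,-0.1474],[0.0595,-0.131,0,0,0,-0.1474],[0.0595,-0.131,0,0,0,-0.1474],[0.0595,-0.131,0,0,0,-0.1474],[0.0595,-0.131,0,0,0,-0.1474],[0.0595,-0.131,0,0,0,-0.1474],[0.0595,-0.131,0,0,0,-0.1474],[0.0595,-0.131,0,0,0,-0.1474]]' -0.36 10
python3 -m jog '[[0.0595,-0.131,0,0,0,-0.1474],[0.0595,-0.131,0,0,0,-0.1474],[0.0595,-0.131,0,0,0,-0.1474],[0.0595,-0.131,0,0,0,-0.1474],[0.0595,-0.131,0,0,0,-0.1474],[0.0595,-0.131,0,0,0,-0.1474],[0.0595,-0.131,0,0,0,-0.1474],[0.0595,-0.131,0,0,0,-0.1474]]'
python3 -m jog '[[0,0,0,0,0,0],[0,0,0,0,0,0]]'
```

```text
t: 0.9
eef_pos: [0.2806, 0.2422, 0.2303]
eef_rot: [0.553, 0.833, 0.0, 0.0]
wrist_force: [1.2, 0.1, -0.0]
width: 0.0336
gripper_force: 0.0
t: 1.7
eef_pos: [0.4234, -0.0723, 0.2303]
eef_rot: [0.867, 0.498, 0.0, -0.0]
wrist_force: [1.1, 0.4, 0.4]
width: 0.0297
gripper_force: 0.0
t: 1.9
eef_pos: [0.4229, -0.0708, 0.2299]
eef_rot: [0.866, 0.5, -0.0, -0.001]
wrist_force: [0.2, 0.4, -0.1]
width: 0.0301
gripper_force: 0.0
```

Run:
```python
from h import *
from scipy.spatial.transform import Rotation as R
s,d=snap('wrist','w1')
T=np.eye(4);T[:3,:3]=R.from_quat(s['eef_rot']).as_matrix();T[:3,3]=s['eef_pos']
d['view']=np.linalg.inv(T@np.array(d['hand_eye']));pickle.dump((s,d),open('w1.pkl','wb'))
im=d['frame'][:,:,::-1].copy()
O=np.array([.4805,.029,0]);u=np.array([.499,.8666,0]);v=np.array([-.8666,.499,0])
def line(pts,c):
    q=[tuple(int(x) for x in proj(d,O+a*u+b*v+np.array([0,0,z]))) for a,b,z in pts]
    for p,r in zip(q,q[1:]):cv2.line(im,p,r,c,1)
line([(-.069,-.033,.1),(-.069,.033,.1),(-.002,.033,.1),(-.002,-.033,.1),(-.069,-.033,.1)],(0,0,255))
line([(0,-.046,.012),(0,.046,.012)],(0,255,0));line([(.168,-.056,.003),(.168,.056,.003),(.006,.056,.003),(.006,-.056,.003),(.168,-.056,.003)],(0,255,255))
c=[(-.0355+.024*np.cos(t),.024*np.sin(t),.152) for t in np.linspace(0,6.28,30)];line(c,(255,0,255))
cv2.imwrite('pics/w1o.png',im)
```

```text
(no output)
```

View pics/w1o.png

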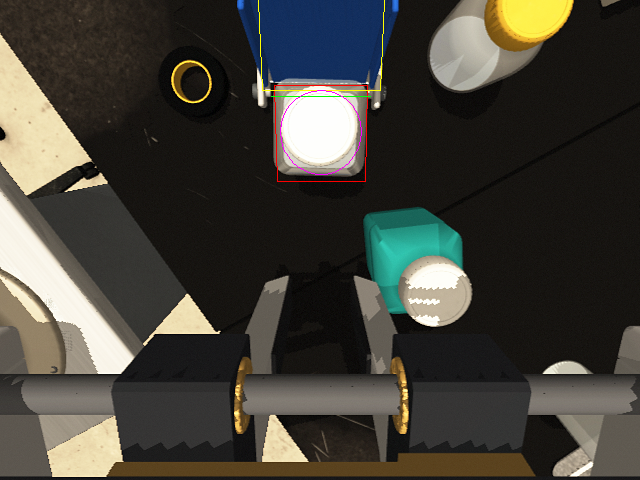

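The overlay matches the stand and bottle to within about 4 mm: bottle centred at (320,128), kerb lugs at (260,93) and (378,93), so the stand origin is 3 mm further along x. I'll approach and descend behind the bottle.

```bash
python3 -m jog '[[0.0333,0.0577,0,0,0,0],[0,0,-0.09,0,0,0],[0,0,-0.09,0,0,0],[0,0,-0.09,0,0,0],[0,0,-0.09,0,0,0],[0.0083,0.0144,0,0,0,0],[0.0083,0.0144,0,0,0,0],[0,0,0,0,0,0]]'
python3 -m jog '[[0.005,0.0087,0,0,0,0],[0.005,0.0087,0,0,0,0],[0,0,0,0,0,0]]'
```

```text
t: 2.75
eef_pos: [0.4396, -0.0436, 0.124]
eef_rot: [0.865, 0.501, 0.001, 0.001]
wrist_force: [-0.4, 0.9, 0.3]
width: 0.03
gripper_force: 0.0
t: 3.05
eef_pos: [0.4418, -0.0392, 0.1231]
eef_rot: [0.866, 0.5, 0.001, 0.001]
wrist_force: [-1.0, 0.0, 1.0]
width: 0.0304
gripper_force: 0.0
```

```bash
for i in 1 2 ; do python3 -m jog '[[0.0033,0.0058,0,0,0,0],[0.0033,0.0058,0,0,0,0]]' | grep -E 'pos|force: \['; done
python3 -m jog '[[0.0033,0.0058,0,0,0,0],[0.0033,0.0058,0,0,0,0]]' | grep -E 'pos|force: \['
python3 -m jog '[[0.0033,0.0058,0,0,0,0],[0,0,0,0,0,0]]' | grep -E 'pos|force: \['
```

```text
eef_pos: [0.4433, -0.0359, 0.1226]
wrist_force: [0.4, 0.2, 1.4]
eef_pos: [0.4452, -0.0328, 0.1226]
wrist_force: [-1.0, -2.1, 2.9]
eef_pos: [0.4473, -0.0289, 0.1226]
wrist_force: [-1.0, -1.8, 1.3]
eef_pos: [0.4483, -0.0268, 0.1224]
wrist_force: [-0.7, -1.0, 1.0]
```

```bash
cat > arc.py <<'E'
import sys,numpy as np
from cell import observe
# next 8 rows of the arc from theta0, aimed with the tip corner, from the measured pose
t0,dt=float(sys.argv[1]),float(sys.argv[2]);s=.085
p=observe()['eef_pos'];x=(p[0]-.482)*.499+(p[1]-.0316)*.8666+.008;z=p[2]-.025
y=-(p[0]-.482)*.8666+(p[1]-.0316)*.499
print('x',x,'y',y,'z',z,'theta',np.arctan2(x,z-.012)+np.arctan2(.066,s))
for i in range(1,9):
    t=t0+dt*i;X,Z=s*np.sin(t)-.066*np.cos(t),.012+s*np.cos(t)+.066*np.sin(t)
    print(round(t,2),np.round([(X-x)*.499/.3,(X-x)*.8666/.3,(Z-z)/.3],4));x,z=X,Z
E
python3 arc.py .08 .04; python3 arc.py .4 .04 ; python3 arc.py .72 .04; python3 arc.py 1.04 .04; python3 arc.py 1.36 .04
```

```text
x -0.05942293455307086 y 3.2192271266707345e-05 z 0.09744118965079035 theta 0.052539877072054875
0.12 [0.0068 0.0118 0.0228]
0.16 [0.0062 0.0108 0.0071]
0.2 [0.0063 0.011  0.0066]
0.24 [0.0065 0.0112 0.0061]
0.28 [0.0066 0.0115 0.0056]
0.32 [0.0067 0.0116 0.0051]
0.36 [0.0068 0.0118 0.0045]
0.4 [0.0069 0.0119 0.004 ]
x -0.05942293455307086 y 3.2192271266707345e-05 z 0.09744118965079035 theta 0.052539877072054875
0.44 [0.0597 0.1037 0.0652]
0.48 [0.007  0.0122 0.0029]
0.52 [0.0071 0.0123 0.0023]
0.56 [0.0071 0.0123 0.0017]
0.6 [0.0071 0.0124 0.0011]
0.64 [0.0072 0.0124 0.0006]
0.68 [0.0072 0.0124 0.    ]
0.72 [ 0.0072  0.0124 -0.0006]
x -0.05942293455307086 y 3.2192271266707345e-05 z 0.09744118965079035 theta 0.052539877072054875
0.76 [0.1167 0.2026 0.0721]
0.8 [ 0.0071  0.0123 -0.0017]
0.84 [ 0.0071  0.0123 -0.0023]
0.88 [ 0.007   0.0122 -0.0028]
0.92 [ 0.007   0.0121 -0.0034]
0.96 [ 0.0069  0.012  -0.004 ]
1.0 [ 0.0068  0.0118 -0.0045]
1.04 [ 0.0067  0.0116 -0.0051]
x -0.05942293455307086 y 3.2192271266707345e-05 z 0.09744118965079035 theta 0.052539877072054875
1.08 [0.1718 0.2983 0.0428]
1.12 [ 0.0065  0.0113 -0.0061]
1.16 [ 0.0064  0.011  -0.0066]
1.2 [ 0.0062  0.0108 -0.0071]
1.24 [ 0.0061  0.0105 -0.0076]
1.28 [ 0.0059  0.0103 -0.0081]
1.32 [ 0.0057  0.01   -0.0086]
1.36 [ 0.0056  0.0097 -0.009 ]
x -0.05942293455307086 y 3.2192271266707345e-05 z 0.09744118965079035 theta 0.052539877072054875
1.4 [ 0.2195  0.3812 -0.0198]
1.44 [ 0.0052  0.009  -0.0099]
1.48 [ 0.005   0.0087 -0.0103]
1.52 [ 0.0048  0.0083 -0.0107]
1.56 [ 0.0046  0.0079 -0.0111]
1.6 [ 0.0043  0.0075 -0.0114]
1.64 [ 0.0041  0.0071 -0.0118]
1.68 [ 0.0039  0.0067 -0.0121]
```

```bash
python3 -m jog '[[0.006,0.0104,0.010,0,0,0],[0.0062,0.0108,0.010,0,0,0],[0.0063,0.011,0.010,0,0,0],[0.0065,0.0112,0.0095,0,0,0],[0.0066,0.0115,0.0075,0,0,0],[0.0067,0.0116,0.0055,0,0,0],[0.0068,0.0118,0.0045,0,0,0],[0.0069,0.0119,0.004,0,0,0]]'; python3 arc.py .4 .04|head -3
python3 - <<'E'
from h import *
snap('scene','s2');a=cv2.imread('pics/s2.png')[170:320,220:400];cv2.imwrite('pics/s2c.png',cv2.resize(a,None,fx=3.5,fy=3.5,interpolation=3))
E
```

```text
t: 4.65
eef_pos: [0.4623, -0.0011, 0.1404]
eef_rot: [0.866, 0.501, -0.002, 0.0]
wrist_force: [-3.6, -5.4, -0.6]
width: 0.03
gripper_force: 2.7
x -0.030160105938476255 y 0.0007278416066944758 z 0.11544902300677587 theta 0.37654565631945935
0.44 [0.0111 0.0192 0.0052]
0.48 [0.007  0.0122 0.0029]
```

View pics/s2c.png

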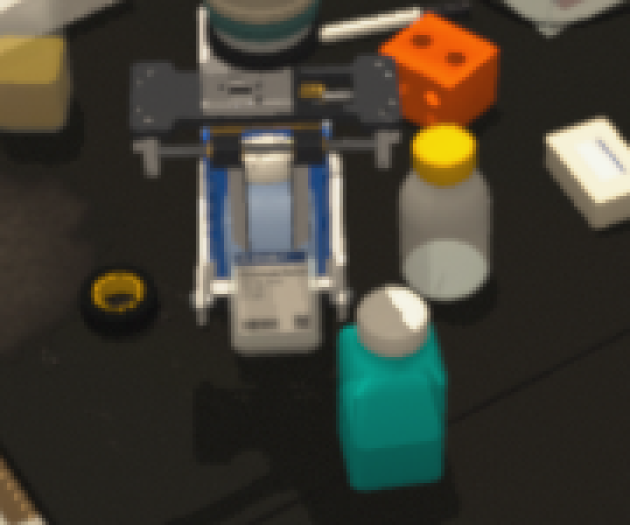

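The two fingers press on the back face (crop about 240 and 300, 220), and the bottle leans squarely on the backrest between the lips. The push takes 6.5 N, so I continue along the arc.

```bash
python3 -m jog '[[0.007,0.0121,0.0034,0,0,0],[0.007,0.0122,0.0029,0,0,0],[0.0071,0.0123,0.0023,0,0,0],[0.0071,0.0123,0.0017,0,0,0],[0.0071,0.0124,0.0011,0,0,0],[0.0072,0.0124,0.0006,0,0,0],[0.0072,0.0124,0,0,0,0],[0.0072,0.0124,-0.0006,0,0,0]]'; python3 arc.py .72 .04|head -3
```

```text
t: 5.5
eef_pos: [0.4803, 0.0293, 0.1442]
eef_rot: [0.866, 0.5, -0.001, 0.0]
wrist_force: [-3.0, -3.2, 1.2]
width: 0.0301
gripper_force: 2.1
x 0.005186091643137276 y 0.000308315779749856 z 0.11915203333807717 theta 0.7085898111549372
0.76 [ 0.0092  0.016  -0.0002]
0.8 [ 0.0071  0.0123 -0.0017]
```

```bash
python3 -m jog '[[0.0072,0.0124,-0.0012,0,0,0],[0.0071,0.0123,-0.0017,0,0,0],[0.0071,0.0123,-0.0023,0,0,0],[0.007,0.0122,-0.0028,0,0,0],[0.007,0.0121,-0.0034,0,0,0],[0.0069,0.012,-0.004,0,0,0],[0.0068,0.0118,-0.0045,0,0,0],[0.0067,0.0116,-0.0051,0,0,0]]'; python3 arc.py 1.04 .04|head -3
```

```text
t: 6.3
eef_pos: [0.4981, 0.059, 0.1368]
eef_rot: [0.866, 0.5, 0.0, 0.0]
wrist_force: [-2.6, -1.7, 2.4]
width: 0.0301
gripper_force: 1.7
x 0.039747535387321675 y -0.0003096539518363077 z 0.1117754252417591 theta 1.0393285818553044
1.08 [ 0.0068  0.0119 -0.005 ]
1.12 [ 0.0065  0.0113 -0.0061]
```

```bash
python3 -m jog '[[0.0066,0.0114,-0.0056,0,0,0],[0.0065,0.0113,-0.0061,0,0,0],[0.0064,0.011,-0.0066,0,0,0],[0.0062,0.0108,-0.0071,0,0,0],[0.0061,0.0105,-0.0076,0,0,0],[0.0059,0.0103,-0.0081,0,0,0],[0.0057,0.01,-0.0086,0,0,0],[0.0056,0.0097,-0.009,0,0,0]]'; python3 arc.py 1.36 .04|head -3
```

```text
t: 7.1
eef_pos: [0.5129, 0.0844, 0.1191]
eef_rot: [0.866, 0.5, 0.001, 0.0]
wrist_force: [0.1, -0.4, 3.3]
width: 0.0297
gripper_force: 1.7
x 0.06920626977884442 y -0.00043378190785561127 z 0.09406411406133389 theta 1.36083106996755
1.4 [ 0.0056  0.0096 -0.0086]
1.44 [ 0.0052  0.009  -0.0099]
```

Next, the final stretch, slower and watching the force for the end stop.

```bash
python3 -m jog '[[0.0054,0.0094,-0.0095,0,0,0],[0.0052,0.009,-0.0099,0,0,0],[0.005,0.0087,-0.0103,0,0,0],[0.0024,0.0042,-0.0053,0,0,0],[0,0,0,0,0,0]]'; python3 -m jog '[[0.0023,0.004,-0.0055,0,0,0],[0,0,0,0,0,0]]';python3 -m jog '[[0.0023,0.004,-0.0055,0,0,0],[0,0,0,0,0,0]]'; python3 arc.py 1.5 .04|head -1
```

```text
t: 7.6
eef_pos: [0.5183, 0.0939, 0.1084]
eef_rot: [0.866, 0.5, 0.001, -0.0]
wrist_force: [0.1, 1.1, 1.6]
width: 0.03
gripper_force: 0.7
t: 7.8
eef_pos: [0.5188, 0.0948, 0.107]
eef_rot: [0.866, 0.5, 0.001, 0.0]
wrist_force: [1.1, 1.9, 1.8]
width: 0.0302
gripper_force: 1.2
t: 8.0
eef_pos: [0.5195, 0.096, 0.1054]
eef_rot: [0.866, 0.5, 0.001, 0.0]
wrist_force: [1.6, 1.4, 3.6]
width: 0.03
gripper_force: 1.6
x 0.08254459639453196 y -0.00040364470536802255 z 0.08037799849831648 theta 1.5392187468407197
```

```bash
for i in 1; do python3 -m jog '[[0.001,0.002,-0.004,0,0,0],[0,0,0,0,0,0]]'|grep -E "pos|t_f"; python3 -m jog '[[0,0,-0.004,0,0,0],[0,0,0,0,0,0]]'|grep -E "pos|t_f";python3 -m jog '[[0,0,-0.004,0,0,0],[0,0,0,0,0,0]]'|grep -E "pos|t_f"; done
```

```text
eef_pos: [0.5201, 0.0967, 0.1043]
wrist_force: [2.7, 3.0, 4.3]
eef_pos: [0.5207, 0.0969, 0.1035]
wrist_force: [2.4, 3.6, 4.7]
eef_pos: [0.521, 0.0971, 0.103]
wrist_force: [1.9, 3.2, 9.6]
```

```bash
python3 -m jog '[[0,0,-0.004,0,0,0],[0,0,0,0,0,0],[0,0,0,0,0,0],[0,0,0,0,0,0]]'|grep -E "pos|t_f"; python3 -m jog '[[0,0,0.01,0,0,0],[0,0,0.01,0,0,0],[0,0,0.02,0,0,0],[0,0,0.05,0,0,0],[0,0,0.1,0,0,0],[0,0,0.1,0,0,0],[0,0,0.1,0,0,0],[0,0,0,0,0,0]]'
python3 -m jog '[[-0.1,-0.1,0,0,0,0],[-0.1,-0.1,0,0,0,0],[-0.1,-0.1,0,0,0,0],[-0.1,-0.1,0,0,0,0],[0,0,0,0,0,0],[0,0,0,0,0,0]]'
python3 - <<'E'
from h import *
_,d=snap('top','t3');_,e=snap('scene','s3')
a=cv2.imread('pics/t3.png')[200:320,215:355];b=cv2.imread('pics/s3.png')[170:310,230:370]
cv2.imwrite('pics/end.png',cv2.hconcat([cv2.resize(a,(400,400),interpolation=3),cv2.resize(b,(400,400),interpolation=3)]))
E
```

```text
eef_pos: [0.521, 0.0972, 0.1029]
wrist_force: [0.9, 2.9, 15.8]
t: 9.8
eef_pos: [0.5213, 0.0963, 0.2211]
eef_rot: [0.866, 0.5, 0.003, 0.002]
wrist_force: [0.0, -0.4, -0.4]
width: 0.03
gripper_force: 0.0
t: 10.4
eef_pos: [0.3984, -0.0239, 0.2167]
eef_rot: [0.867, 0.499, -0.0, -0.001]
wrist_force: [1.5, 0.7, 0.3]
width: 0.0299
gripper_force: 0.0
```

View pics/end.png

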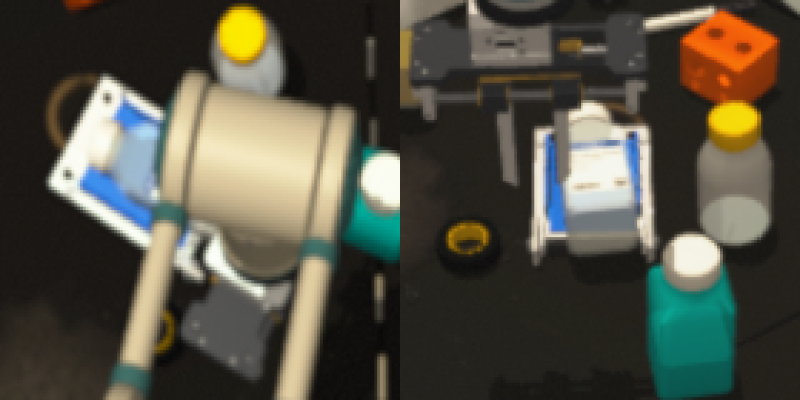

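Run:
```python
from h import *
s,d=pickle.load(open('t3.pkl','rb'));_,e=pickle.load(open('s3.pkl','rb'))
O=np.array([.482,.0316,0]);u=np.array([.499,.8666,0]);v=np.array([-.8666,.499,0])
T=lambda x,y:(215+x*.35,200+y*.3); S=lambda x,y:(230+x*.35,170+y*.35)
for n,D,p,z in(('cap top',d,T(105,146),.05),('plate far mid',d,T(79,132),.003),('cap scene',e,S(590,122),.055),('foot edge L',e,S(568,207),.078),('foot edge R',e,S(637,207),.078)):
    q=onz(D,p,z)-O;print(n,q@u,q@v)
```

```text
cap top 0.12155511276440062 0.005092464426152764
plate far mid 0.16224420693871086 -1.1277383132858768e-05
cap scene 0.09654336804662518 -0.38320041740243055
foot edge L -0.0361014764689403 -0.3345987597794999
foot edge R -0.0394317899188802 -0.395892152712264
```

Run:
```python
from h import *
_,e=pickle.load(open('s3.pkl','rb'))
O=np.array([.482,.0316,0]);u=np.array([.499,.8666,0]);v=np.array([-.8666,.499,0])
S=lambda x,y:(230+(x-400)*.35,170+y*.35)
for n,p,z in(('cap',(590,122),.055),('footL',(568,207),.078),('footR',(637,207),.078),('lipL',(537,130),.02),('lipR',(648,130),.02)):
    q=onz(e,S(*p),z)-O;print(n,q@u,q@v)
```

```text
cap 0.11743400948947946 -0.0012098989117865675
footL -0.016769495072725446 0.02120040138008621
footR -0.020107408423576723 -0.040232865387324554
lipL 0.14619066304981956 0.05119044560559738
lipR 0.14023483379357582 -0.057783005591108834
```

```bash
python3 -m jog '[[0,0,0,0,0,0],[0,0,0,0,0,0],[0,0,0,0,0,0],[0,0,0,0,0,0]]'|grep force; python3 -c "
from cell import close_job;print(close_job())"
```

```text
wrist_force: [0.3, -0.6, -0.3]
gripper_force: 0.0
the job is handed in; nothing more can be done
None
```

The bottle lies on its side on the flat backrest, foot about 18 mm behind the kerb line, and the job is handed in at about 11 s of the allowed 53 s. The highest push force I read was about 16 N, the arm is clear, no bystander was touched as far as the pictures show, and no verdict came back on hand-in.

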